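# Cull a batch of turned legs and offer the unfinished one back to the turner

### The job

Sort the little turned legs in the drilled rack: first take the one that came out too short and leave it in the plywood offcut box. Then draw out the leg whose head was left square and, for the turner across the bench to take, hold it up with its middle over the middle of the rubber mat, slanted about 45 degrees with its pin end lower (leaning in any direction), that end at least 10 cm above the bench; finish while still holding it there. Leave the good legs standing in the rack and do not disturb the other things on the bench.

Things in the scene. Friction and masses are not known exactly. Their poses are not given: they have to be found in the camera images.
- rack: Fixed dark wooden block 70 (x) x 310 (y) x 45 mm high with four blind round holes of 22 mm diameter, 34 mm deep, 75 mm apart in one row along its y axis. Each hole holds one leg, pin down. Origin at the centre of its underside on the bench, z up; its y axis runs along the row.
- short_leg: The short turned leg, pale wood, 120 mm long (about 55 g), standing in a rack hole. From the bottom: pin 19 mm dia x 30 mm, shoulder resting on the rack, body up to 33 mm thick narrowing to a 19 mm neck, round head 34 mm dia x 34 mm tall (86 to 120 mm from the pin end). Origin at the pin end, 15 mm above the bench; z from pin to head; top at 135 mm.
- short_leg_mid (a point): Middle of the short leg on its axis, 60 mm from the pin's end.
- square_leg: The unfinished leg, pale wood, 150 mm long (50 to 95 g), standing in a rack hole. Pin and shoulder as the short leg, but its head is a square block 34 x 34 x 34 mm (116 to 150 mm from the pin end). Origin at the pin end, 15 mm above the bench; z from pin to head, x and y square to the head faces; top at 165 mm.
- square_leg_mid (a point): Middle of the square-headed leg on its axis, 75 mm from the pin's end.
- good_leg_a: A good turned leg, pale wood, 150 mm long, round head 34 mm in diameter and 34 mm tall, pin 19 mm x 30 mm. Origin at the pin's end, z from pin to head; stands in the rack like the others, top at 165 mm.
- good_leg_b: A second good leg, the same as good_leg_a.
- offcut_box: Fixed open plywood box, 160 (x) x 170 (y) x 70 mm high, walls and floor 8 mm thick. Origin at the centre of its underside on the bench.
- mat: Fixed square black rubber mat lying on the bench, 150 x 150 x 4 mm; edges along the world x and y. Origin at the centre of its underside.
- wax_tin: Loose round aluminium tin, 66 mm diameter, 45 mm high; bystander. Origin at the centre of its underside.
- sanding_block: Loose cork block 100 x 60 x 35 mm; bystander. Origin at the centre of its underside.
- bowl: Loose turned wooden bowl, 100 mm across, 50 mm high; bystander. Origin at the centre of its underside.
Mind the look-alikes: they are no part of the job. Leave any turquoise or yellow look-alike of the short_leg alone. Leave any red look-alike of the square_leg alone.

How it is judged:
By the outcome, as a careful person would: the job done as asked, in the order asked, and still so for the second after the job is handed in, while the arm keeps its last pose, push and grip.
It also fails if it takes over 69 s, if anything falls off the work surface, if the arm or the gripper's body presses on something with over 40 N, if the wrist force passes 120 N, or if a joint passes its speed limit or range.

### The arm

A 6-joint arm with a two-finger parallel gripper is mounted at the origin on the work surface. World frame = base frame: x ahead of the robot, y to its left, z up, the work surface at z = 0. Lengths are in mm, angles in rad, forces in N, time in s.
With the tool pointing down it reaches from about 350 to 875 mm from the base axis. Payload 4.2 kg.
Tool frame: the origin (TCP) lies between the finger pads; the fingertips stand 25 mm ahead of it and the grasp point (between the pads) lies 6 mm ahead of it; z points along the fingers, y is the line along which they close (so a half turn about z gives the same grasp; the last joint's range is limited). The gripper opens to 85 mm and grips with 20 to 120 N. Pads are 22 mm wide; open, the fingers measure 114 mm over their backs; the gripper's body (76 mm by 85 mm) begins 54 mm behind the grasp point. The pads swing forward as they close: fully open they stand 13 mm farther back than shut.
Start: joints at [1.471, 0.385, 0.008, 0, -1.194, -0.259], TCP at [219.436, 585.19, 256.312] pointing down, gripper open.
Joint ranges: [-3.14, 3.14], [-1.21, 2.06], [-1.07, 1.41], [-3.16, 2.05], [-2.99, -0.16], [-3.1, 3.1]. Speed limits (rad/s): [2.79, 2.79, 3.14, 3.14, 3.14, 3.14].

### API

Orientations are given as a unit quaternion [x, y, z, w].
In Python, from bench import arm gives the robot as it stands.
- The arm moves only by the shell command python3 -m pendant 'ROWS'. ROWS is JSON, a list of rows, each a list of 7 numbers: the shift along the tool's x, y, z in m, then the turn, a rotation vector about the tool's x, y, z in degrees, then the finger opening in m, from 0 to 0.0854. In form: [[x, y, z, wx, wy, wz, fingers], ...]. A call has 1 to 12 rows; each row shifts and turns the commanded pose from where the row before left it, along the tool's axes as they then stand; what a row does not reach is not made up. A row lasts 1/10 s, in which the tool goes at most 50 mm and 8.59 degrees, less where a joint would pass 70% of its speed; a pose out of reach is approached as far as the arm can. A call is refused whole if a number of a shift passes 0.05 or a number of a turn 8.59, either way. A call with a gripper value outside its range is refused whole. The fingers move at their own pace and stop on an object; the grip force is fixed at half the most. Time passes only in rows, so rows that do not move let the fingers close. It gives the time, the measured TCP pose, the force, the opening and the grip force at its end, in the units of the state.
- arm.read_state(): the state, without advancing time (a new reading comes with each control period).
- arm.get_image(name): name is "side" or "top"; returns a dict with "image" (480x640x3 uint8, red, green, blue), "fx", "fy", "cx", "cy" (pixels), "k1" (the pictures are not rectified: a ray, as slopes to the right and down, at radius r is drawn at 1 + k1 r^2 times it, then the intrinsics apply), "xyz" and "rotation" of the camera in the world. Camera axes: x right, y down, z forward; pixel columns grow to the right and rows downward; lengths in mm; the calibration is good to about 2 mm. A picture is of the moment at which its call begins. There is no depth.
- arm.job_done(): hands the job in; it is judged then, once.
The state is a dict: "clock": time; "joints": joint angles; "joint_vel": joint speeds; "joint_efforts": joint torques, N m; "position": TCP position; "ee_rot": TCP orientation; "contact_force": force on the tool from outside, world axes, zero at the start; "wrist_torque": the same for the moment, N m; "gripper_width": finger opening in mm; "grasp_force": force on a finger pad.
Only numpy, scipy, OpenCV 4.12 (cv2) and the standard library are available. Lean on these libraries where they do the work, as an engineer would, in place of code of your own. Each camera call takes 0.05 s, during which the arm holds its last target. There are 200 camera calls.

## Working session

There is one attempt and no reset: what is moved stays moved. The work goes in short steps, Python scripts to look and compute and a shell command to move; the robot and the scene stay as the last step left them, time stands still between calls to the robot, and variables do not carry over. Pictures are saved under pics/ and viewed, at most 10 in all, crops included, and the job is handed in when it is done.

```bash
ls; mkdir -p pics
python3 - <<'E'
from bench import arm
import cv2,json,numpy as np
s=arm.read_state(); print({k:np.round(v,3).tolist() for k,v in s.items()})
for n in("side","top"):
    d=arm.get_image(n); cv2.imwrite(f"pics/{n}0.png",d["image"][:,:,::-1])
    print(n,{k:np.array(v).tolist() for k,v in d.items() if k!="image"})
    json.dump({k:np.array(v).tolist() for k,v in d.items() if k!="image"},open(f"{n}.json","w"))
E
```

```text
pics
{'clock': 0.0, 'joints': [1.471, 0.386, 0.007, -0.001, -1.194, -0.259], 'joint_vel': [0.0, -0.0, -0.001, 0.001, 0.001, -0.001], 'joint_efforts': [-0.001, -39.229, 18.84, 4.186, -0.005, 0.0], 'position': [219.245, 584.708, 255.197], 'ee_rot': [0.984, -0.179, -0.0, 0.001], 'contact_force': [0.246, 0.368, -0.353], 'wrist_torque': [-0.027, 0.031, -0.025], 'grasp_force': 0.0, 'gripper_width': 85.329}
side {'fx': 462.06915842137533, 'fy': 462.06915842137533, 'cx': 316.93567743912917, 'cy': 246.74542639745894, 'k1': -0.0015792429773295912, 'xyz': [184.18994838980873, 535.1655912375693, 796.2002041668233], 'rotation': [-0.30680163295070995, 0.8735231855344292, -0.3595669523833139, 0.11636841971229392]}
top {'fx': 606.6728304595938, 'fy': 606.6728304595938, 'cx': 318.67906300409845, 'cy': 231.942568111484, 'k1': -0.004525531141881376, 'xyz': [443.9382894689832, 2.641676980123139, 1217.4829685134866], 'rotation': [0.7099810066854741, -0.7016340697642227, 0.04299671269482802, -0.04228338904833878]}
```

View pics/side0.png

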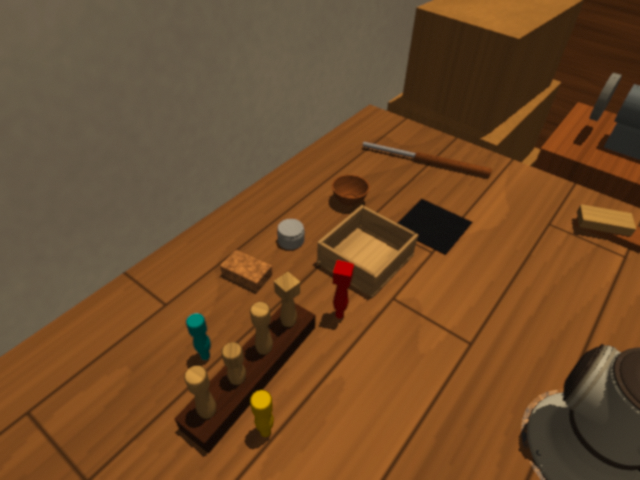

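View pics/top0.png

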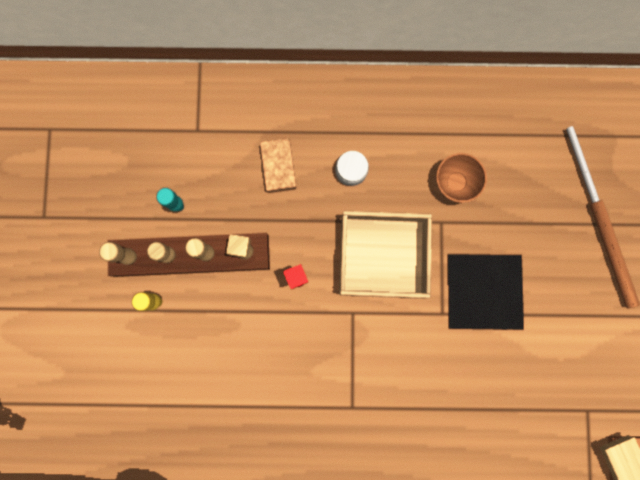

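Top view: a row of four pale legs at (112,252), (157,252), (195,248) and (238,245). The box is at (386,255), the mat at (485,291). The turquoise, yellow and red look-alikes are at (168,198), (145,301) and (295,277).

Candidates for the short leg:
- Pale: top (157,252), side (233,362). Its head is lowest, so this is my choice.
- Pale: (112,252) and (195,248).
- Turquoise and yellow: excluded.

Candidates for the square leg:
- Pale square head: top (238,245), side (287,287). This is my choice.
- Red: (295,277), excluded.

Next I check this in one crop and measure.

```bash
cat > h.py <<'E'
import json,cv2,numpy as np
from scipy.spatial.transform import Rotation as R
C={n:json.load(open(n+".json")) for n in("side","top")}
def ray(n,p):
    c=C[n];K=np.array([[c["fx"],0,c["cx"]],[0,c["fy"],c["cy"]],[0,0,1]])
    u=cv2.undistortPoints(np.array([[p]],float),K,np.array([c["k1"],0,0,0.]))[0,0]
    d=R.from_quat(c["rotation"]).apply([u[0],u[1],1]);return np.array(c["xyz"]),d/np.linalg.norm(d)
def plane(n,p,z):
    o,d=ray(n,p);return o+d*(z-o[2])/d[2]
def tri(ps,pt):
    a,u=ray("side",ps);b,v=ray("top",pt)
    t=np.linalg.lstsq(np.c_[u,-v],b-a,rcond=None)[0]
    p,q=a+u*t[0],b+v*t[1];return (p+q)/2,np.linalg.norm(p-q)
def proj(n,X):
    c=C[n];r=R.from_quat(c["rotation"]).inv().apply(np.array(X)-c["xyz"]);s=r[:2]/r[2];s=s*(1+c["k1"]*(s@s))
    return s*c["fx"]+[c["cx"],c["cy"]]
E
python3 - <<'E'
import cv2,numpy as np
from h import *
s=cv2.imread("pics/side0.png");t=cv2.imread("pics/top0.png")
a=cv2.resize(s[260:450,160:330],None,fx=3,fy=3,interpolation=cv2.INTER_CUBIC)  #510x570
b=cv2.resize(t[215:295,95:280],None,fx=4,fy=4,interpolation=cv2.INTER_CUBIC)
b=cv2.rotate(b,cv2.ROTATE_90_CLOCKWISE) if 0 else b
a=cv2.resize(s[265:445,165:315],None,fx=2.9,fy=2.9,interpolation=cv2.INTER_CUBIC)[:522]
cv2.imwrite("pics/crops.png",a)
# masks in top
hsv=cv2.cvtColor(t,cv2.COLOR_BGR2HSV);hs=cv2.cvtColor(s,cv2.COLOR_BGR2HSV)
for p in[(112,252),(157,252),(195,248),(238,245),(155,262),(225,258)]:print(p,hsv[p[1],p[0]])
for p in[(197,373),(233,350),(261,312),(287,283)]:print('s',p,hs[p[1],p[0]])
m=(t.max(2)<40).astype(np.uint8)
for n,im in(("top",t),("side",s)):
    m=(im.max(2)<40).astype(np.uint8)
    for c in cv2.findContours(m,0,2)[0]:
        if 500<cv2.contourArea(c)<30000:
            r=cv2.minAreaRect(c);print(n,"dark",np.round(r[0]),np.round(r[1]),r[2],plane(n,r[0],4).round())
m=((hsv[...,2]>170)&(hsv[...,1]<140)).astype(np.uint8)
for c in cv2.findContours(m,0,2)[0]:
    if cv2.contourArea(c)>60:
        r=cv2.minAreaRect(c);print("pale",np.round(r[0],1),np.round(r[1],1),round(r[2],1))
# rack corners (approx) on z=45 and box rim on 70
for p in[(108,240),(267,234),(269,269),(109,275)]:print("rack",plane("top",p,45).round())
for p in[(343,213),(431,214),(430,297),(341,296)]:print("box",plane("top",p,70).round())
E
```

```text
(112, 252) [ 23  96 250]
(157, 252) [ 21 106 244]
(195, 248) [ 24  89 252]
(238, 245) [ 22 103 246]
(155, 262) [ 10 163 103]
(225, 258) [ 10 165 110]
s (197, 373) [ 17 173 186]
s (233, 350) [ 17 172 173]
s (261, 312) [ 18 170 202]
s (287, 283) [ 17 171 171]
top dark [485. 292.] [72. 72.] 90.0 [ 475. -331.    4.]
side dark [257. 388.] [ 41. 174.] 52.12501525878906 [515. 273.   4.]
side dark [433. 225.] [62. 40.] 27.89727020263672 [ 474. -328.    4.]
side dark [629. 132.] [36. 44.] 19.09349250793457 [  194. -1134.     4.]
pale [627.7 461.6] [40.9 32.5] 66.5
pale [602.5 430.2] [11.9 22.9] 84.8
pale [549.5 429.8] [12.9 68.9] 87.9
pale [ 66.5 409.5] [ 5. 45.] 90.0
pale [ 27. 409.] [ 6. 30.] 90.0
pale [496.6 354.6] [284.4  76.1] 0.9
pale [174.4 358.1] [349.8  91.1] 1.0
pale [ 12.5 319. ] [16. 25.] 90.0
pale [420.7 306. ] [37.1  9.9] 7.1
pale [221.5 304.4] [117.    7.4] 0.9
pale [110.6 303.6] [41.   5.5] 2.0
pale [345.5 304.1] [11.7 62.8] 88.4
pale [231.  287.9] [86.1 13.1] 1.2
pale [319.5 285. ] [23. 12.] -0.0
pale [155.7 250.8] [16.3 17. ] 45.0
pale [107.5 251. ] [18. 19.] 90.0
pale [194.5 247. ] [18. 17.] 90.0
pale [237.5 244.7] [20.2 20.7] 9.5
pale [390. 255.] [92. 98.] 90.0
pale [352.3 165.8] [41.2 34.6] 83.7
pale [278.1 163.2] [49.4 30.9] 82.6
pale [583.9 162.9] [81.3  7.9] 69.2
pale [533.   66.4] [212.    4.1] 0.9
pale [313.   63.6] [224.    4.4] 0.7
pale [99.5 61. ] [  4. 199.] 90.0
rack [565. 412.  45.]
rack [581. 103.  45.]
rack [513.  97.  45.]
rack [498. 406.  45.]
box [620. -44.  70.]
box [ 620. -212.   70.]
box [ 462. -209.   70.]
box [462. -41.  70.]
```

View pics/crops.png

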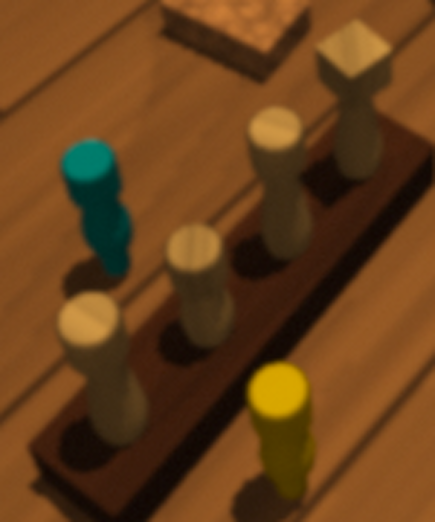

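The crop shows the lowest round top at (195,248) (full image (232,350)). It is second in the row, clearly lower than its neighbours, so it is the short leg. The square top is at (354,48), full image (287,282).

Run:
```python
from h import *
T=[]
for n,a,b in(("A",(196.4,375.3),(107.5,251)),("short",(232.2,350.5),(155.7,250.8)),("B",(260.2,309.8),(194.5,247)),("sq",(287.1,281.6),(237.5,244.7))):
    X,e=tri(a,b);print(n,X.round(1),round(e,1), "planeZ:",plane("top",b,135 if n=="short" else 165).round(1))
p=plane("top",(237.5,244.7),165)
a=np.radians(9.5);q=plane("top",(237.5+20*np.cos(a),244.7+20*np.sin(a)),165)-p;print("sq edge yaw",np.degrees(np.arctan2(q[1],q[0])))
for n,p,z in(("turq",(167,196),150),("yel",(143,301),135),("red",(295,276),150)):print(n,plane("top",p,z).round())
print("tool",R.from_quat([0.984,-.179,0,0]).as_matrix().round(3))
# side box rim corners and rack corners check
for s,t in(((367,208),(343,213)),((417,241),(431,214)),((371,292),(430,297)),((318,245),(341,296))):print("box?",[ (tri(s,u)[0].round(),round(tri(s,u)[1])) for u in [(343,213),(431,214),(430,297),(341,296)] if tri(s,u)[1]<15])
for s in((316,316),(180,421),(300,306),(210,443)):print("rack side",plane("side",s,45).round())
```

```text
A [532.9 369.  164.4] 2.3 planeZ: [533.8 369.5 165. ]
short [537.6 293.8 133.8] 0.6 planeZ: [537.7 293.7 135. ]
B [542.6 218.8 162. ] 0.5 planeZ: [542.6 218.3 165. ]
sq [547.5 143.7 162.9] 0.5 planeZ: [547.5 143.5 165. ]
sq edge yaw -98.83756117983965
turq [635. 274. 150.]
yel [448. 312. 135.]
red [495.  43. 150.]
tool [[ 0.936 -0.352  0.   ]
 [-0.352 -0.936 -0.   ]
 [ 0.     0.    -1.   ]]
box? [(array([ 615., -217.,   60.]), 14)]
box? [(array([ 463., -214.,   43.]), 0)]
box? [(array([467., -41.,  17.]), 9)]
box? [(array([622., -44.,  61.]), 1)]
rack side [512. 102.  45.]
rack side [555. 410.  45.]
rack side [553. 103.  45.]
rack side [490. 403.  45.]
```

```bash
python3 -m pendant '[[0.0445,0.0178,0,0,0,0,0.055],[0.0445,0.0178,0,0,0,0,0.055],[0.0445,0.0178,0,0,0,0,0.055],[0.0445,0.0178,0,0,0,0,0.055],[0.0445,0.0178,0,0,0,0,0.055],[0.0445,0.0178,0,0,0,0,0.055],[0.0445,0.0178,0,0,0,0,0.055],[0.0445,0.0178,0,0,0,0,0.055],[0.0445,0.0178,0,0,0,0,0.055],[0,0,0,0,0,-8,0.055],[0,0,0,0,0,-8,0.055],[0,0,0,0,0,-8,0.055]]'
cat > st.py <<'E'
from bench import arm
from h import *
import sys
s=arm.read_state();M=R.from_quat(s["ee_rot"]).as_matrix()
print(s["clock"],np.round(s["position"],1),"w",round(s["gripper_width"],1),"gf",round(s["grasp_force"],1),"F",np.round(s["contact_force"],1),"\nj",np.round(s["joints"],2),"\n",M.round(3))
if len(sys.argv)>3:
    t=np.array(list(map(float,sys.argv[1:4])));print("tool delta to target",(M.T@(t-s["position"])).round(1))
E
python3 st.py 537.6 293.8 121
```

```text
clock: 1.3
position: [538.4, 293.7, 255.5]
ee_rot: [0.999, 0.032, -0.001, 0.0]
contact_force: [0.3, 0.1, 0.1]
gripper_width: 54.8
grasp_force: 0.0
1.3 [538.4 293.7 255.5] w 54.8 gf 0.0 F [0.3 0.1 0.1] 
j [ 0.76  0.37 -0.02 -0.   -1.18  0.87] 
 [[ 0.998  0.064 -0.001]
 [ 0.064 -0.998 -0.001]
 [-0.001  0.001 -1.   ]]
tool delta to target [ -0.6  -0.2 134.5]
```

```bash
python3 -m pendant '[[-0.0005,0,0.03,0,0,0,0.055],[0,0,0.03,0,0,0,0.055],[0,0,0.03,0,0,0,0.055],[0,0,0.025,0,0,0,0.055],[0,0,0.02,0,0,0,0.055],[0,0,0,0,0,0,0.03],[0,0,0,0,0,0,0.02],[0,0,0,0,0,0,0.02],[0,0,0,0,0,0,0.02],[0,0,0,0,0,0,0.02]]'; python3 st.py
python3 - <<'E'
from bench import arm
import cv2
s=arm.get_image("side")["image"][:,:,::-1];cv2.imwrite("pics/g1.png",cv2.resize(s[230:450,130:350],None,fx=2.5,fy=2.5))
E
```

```text
clock: 2.3
position: [537.9, 294.7, 122.3]
ee_rot: [1.0, 0.03, 0.001, -0.0]
contact_force: [0.7, 0.1, 0.2]
gripper_width: 32.8
grasp_force: 59.5
2.3 [537.9 294.7 122.3] w 32.8 gf 59.5 F [0.7 0.1 0.2] 
j [ 0.76  0.49 -0.19  0.   -0.89  0.87] 
 [[ 0.998  0.06   0.001]
 [ 0.06  -0.998  0.001]
 [ 0.001 -0.001 -1.   ]]
```

View pics/g1.png

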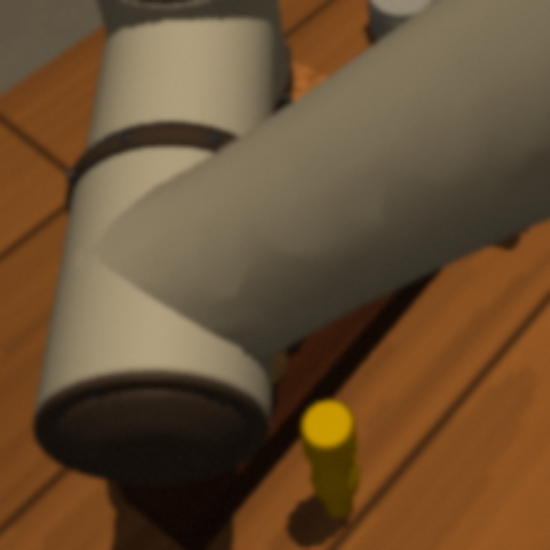

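```bash
python3 -m pendant '[[0,0,-0.02,0,0,0,0.02],[0,0,-0.04,0,0,0,0.02],[0,0,-0.045,0,0,0,0.02],[0,0,-0.045,0,0,0,0.02],[0,0,-0.045,0,0,0,0.02],[-0.0046,0.0465,0,0,0,0,0.02],[-0.0046,0.0465,0,0,0,0,0.02],[-0.0046,0.0465,0,0,0,0,0.02],[-0.0046,0.0465,0,0,0,0,0.02],[-0.0046,0.0465,0,0,0,0,0.02],[-0.0046,0.0465,0,0,0,0,0.02],[-0.0046,0.0465,0,0,0,0,0.02]]' | tail -2
python3 -m pendant '[[-0.0046,0.0465,0,0,0,0,0.02],[-0.0046,0.0465,0,0,0,0,0.02],[0,0,0,0,7.5,0,0.02],[0,0,0,0,7.5,0,0.02],[0,0,0,0,7.5,0,0.02],[0,0,0,0,7.5,0,0.02],[0,0,0,0,7.5,0,0.02],[0,0,0,0,7.5,0,0.02],[0,0,0,0,0,0,0.02]]' | tail -2;  python3 st.py 522 -126 97
python3 - <<'E'
from bench import arm
import cv2
for n in("side","top"):cv2.imwrite(f"pics/{n}2.png",arm.get_image(n)["image"][:,:,::-1])
E
```

```text
gripper_width: 32.7
grasp_force: 59.7
gripper_width: 32.7
grasp_force: 59.9
4.45 [ 517.  -126.   312.9] w 32.7 gf 59.9 F [ 0.1 -0.5 -1.3] 
j [ 0.07 -0.08 -0.63  0.03 -0.24  1.54] 
 [[ 0.71   0.059  0.702]
 [ 0.041 -0.998  0.042]
 [ 0.703 -0.001 -0.711]]
tool delta to target [-148.2    0.5  157.1]
```

View pics/side2.png

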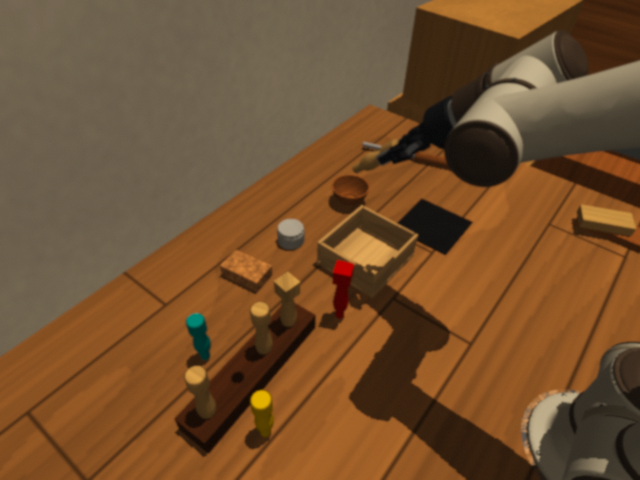

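The side view shows the short leg gripped, tilted and clear at about (375,158). The second rack hole at (238,378) is empty, and the other three legs still stand. I'll lower it into the box with less tilt because j5 is near its limit.

```bash
python3 -m pendant '[[0,0,0,0,-7.5,0,0.02],[0,0,0,0,-7.5,0,0.02],[-0.0126,0,0.0312,0,0,0,0.02],[-0.0126,0,0.0312,0,0,0,0.02],[-0.0126,0,0.0312,0,0,0,0.02],[-0.0126,0,0.0312,0,0,0,0.02],[-0.0126,0,0.0312,0,0,0,0.02],[0,0,0,0,0,0,0.02]]' | tail -2; python3 st.py 545 -126 113
python3 - <<'E'
from bench import arm
import cv2
s=arm.get_image("side")["image"][:,:,::-1];cv2.imwrite("pics/b3.png",cv2.resize(s[100:320,260:500],None,fx=2.5,fy=2.5))
E
```

```text
gripper_width: 32.5
grasp_force: 59.9
5.35 [ 544.5 -124.2  145.3] w 32.5 gf 59.9 F [-0.1  0.6 -0.4] 
j [ 0.07  0.24 -0.65  0.02 -0.16  1.54] 
 [[ 0.87   0.06   0.489]
 [ 0.052 -0.998  0.029]
 [ 0.49  -0.    -0.872]]
tool delta to target [-15.5   1.8  28.4]
```

View pics/b3.png

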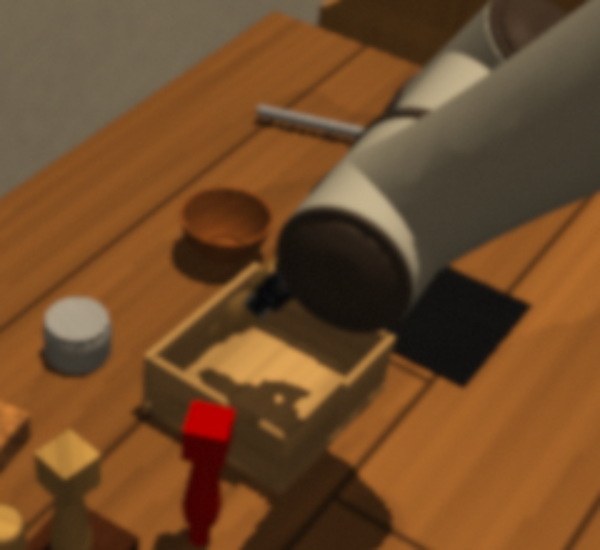

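```bash
python3 -m pendant '[[0,0,0,0,-7.5,0,0.02],[0,0,0,0,-7.5,0,0.02],[0.016,0.002,0,0,0,0,0.02],[0,0,0.016,0,0,0,0.02],[0,0,0.012,0,0,0,0.02],[0,0,0,0,0,0,0.02]]' | tail -2; python3 st.py 568 -126 118
```

```text
gripper_width: 32.5
grasp_force: 59.9
6.0 [ 568.1 -124.9  126.8] w 32.5 gf 59.9 F [-0.3 -0.4 -0.6] 
j [ 0.06  0.35 -0.45  0.   -0.51  1.57] 
 [[ 0.964  0.06   0.258]
 [ 0.058 -0.998  0.016]
 [ 0.259 -0.    -0.966]]
tool delta to target [-2.4  1.1  8.5]
```

```bash
python3 -m pendant '[[-0.001,0,0.008,0,0,0,0.02],[0,0,0,0,0,0,0.02],[0,0,0,0,0,0,0.07],[0,0,0,0,0,0,0.07],[0,0,0,0,0,0,0.07],[0,0,0,0,0,0,0.07],[0,0,0,0,0,0,0.07],[0,0,-0.02,0,0,0,0.07],[0,0,-0.045,0,0,0,0.07],[0,0,-0.045,0,0,0,0.07],[0,0,-0.045,0,0,0,0.07],[0,0,-0.045,0,0,0,0.07]]' | tail -2; python3 st.py 547.5 143.6 260
python3 - <<'E'
from bench import arm
import cv2
s=arm.get_image("side")["image"][:,:,::-1];cv2.imwrite("pics/b4.png",cv2.resize(s[100:320,260:500],None,fx=2.5,fy=2.5))
E
```

```text
gripper_width: 70.0
grasp_force: 0.0
7.2 [ 516.2 -128.   313.9] w 70.0 gf 0.0 F [0.6 0.  0.4] 
j [ 0.06  0.07 -0.28  0.   -0.95  1.57] 
 [[ 0.964  0.06   0.259]
 [ 0.058 -0.998  0.016]
 [ 0.259 -0.    -0.966]]
tool delta to target [  32.  -269.2   64.4]
```

View pics/b4.png

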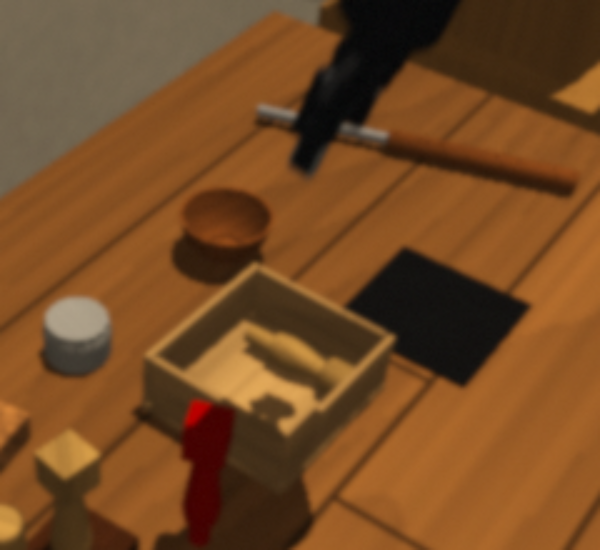

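The picture shows the short leg lying fully inside the box, at about (300,360) in the crop. The red leg and the bystanders have not moved. Next is the square leg.

```bash
python3 -m pendant '[[0,0,0,0,-7.5,0,0.055],[0,0,0,0,-7.5,0,0.055],[0.0079,-0.0449,0.008,0,0,0,0.055],[0.0079,-0.0449,0.008,0,0,0,0.055],[0.0079,-0.0449,0.008,0,0,0,0.055],[0.0079,-0.0449,0.008,0,0,0,0.055],[0.0079,-0.0449,0.008,0,0,0,0.055],[0.0079,-0.0449,0.008,0,0,0,0.055],[0,0,0,0,0,6.1,0.055],[0,0,0,0,0,6.2,0.055],[0,0,0,0,0,0,0.055]]' | tail -2; python3 st.py 547.5 143.6 152
```

```text
gripper_width: 54.7
grasp_force: 0.0
8.35 [548.1 144.3 263.5] w 54.7 gf 0.0 F [ 0.3 -0.3  0.3] 
j [ 0.54  0.28 -0.13 -0.   -1.16  0.87] 
 [[ 0.988 -0.153 -0.001]
 [-0.153 -0.988 -0.   ]
 [-0.001  0.    -1.   ]]
tool delta to target [ -0.4   0.8 111.5]
```

```bash
python3 -m pendant '[[0,0.0005,0.03,0,0,0,0.055],[0,0,0.03,0,0,0,0.055],[0,0,0.03,0,0,0,0.055],[0,0,0.021,0,0,0,0.055],[0,0,0,0,0,0,0.03],[0,0,0,0,0,0,0.02],[0,0,0,0,0,0,0.02],[0,0,0,0,0,0,0.02],[0,0,0,0,0,0,0.02]]'|tail -3; python3 st.py
```

```text
contact_force: [-0.1, -0.6, -0.3]
gripper_width: 33.4
grasp_force: 60.3
9.25 [548.4 143.3 154. ] w 33.4 gf 60.3 F [-0.1 -0.6 -0.3] 
j [ 0.54  0.38 -0.28  0.   -0.91  0.87] 
 [[ 0.988 -0.154  0.001]
 [-0.154 -0.988  0.001]
 [ 0.001 -0.001 -1.   ]]
```

```bash
python3 -m pendant '[[0,0,-0.02,0,0,0,0.02],[0,0,-0.042,0,0,0,0.02],[0,0,-0.042,0,0,0,0.02],[0,0,-0.042,0,0,0,0.02],[0,0,-0.042,0,0,0,0.02],[-0.004,0.0459,0,0,0,0,0.02],[-0.004,0.0459,0,0,0,0,0.02],[-0.004,0.0459,0,0,0,0,0.02],[-0.004,0.0459,0,0,0,0,0.02],[-0.004,0.0459,0,0,0,0,0.02],[-0.004,0.0459,0,0,0,0,0.02],[-0.004,0.0459,0,0,0,0,0.02]]' | tail -2
python3 -m pendant '[[-0.004,0.0459,0,0,0,0,0.02],[-0.004,0.0459,0,0,0,0,0.02],[-0.004,0.0459,0,0,0,0,0.02],[0,0,0,0,0,6.5,0.02],[0,0,0,0,0,6.5,0.02],[0,0,0,0,0,6.5,0.02],[0,0,0,0,0,6.5,0.02],[0,0,0,0,7.5,0,0.02],[0,0,0,0,7.5,0,0.02],[0,0,0,0,7.5,0,0.02],[0,0,0,0,7.5,0,0.02],[0,0,0,0,7.5,0,0.02]]' | tail -2
python3 -m pendant '[[0,0,0,0,7.5,0,0.02],[0,0,0,0,0,0,0.02]]'|tail -2
python3 st.py 438 -304 320
python3 - <<'E'
from bench import arm
from h import *
s=arm.read_state();z=R.from_quat(s["ee_rot"]).as_matrix()[:,2];p=np.array(s["position"])
print("mid",(p+64*z).round(1),"pin",(p+139*z).round(1),"tilt",np.degrees(np.arcsin(-z[2])))
for n in("side","top"):
    im=arm.get_image(n)["image"][:,:,::-1].copy();cv2.imwrite(f"pics/{n}5.png",im)
    print(n,"mid px",proj(n,p+64*z),"pin px",proj(n,p+139*z))
s=cv2.imread("pics/side5.png")[80:300,330:560];t=cv2.imread("pics/top5.png")[200:420,380:610]
f=lambda a:cv2.resize(a,(400,383));cv2.imwrite("pics/m5.png",np.hstack([f(s),f(t)]))
E
```

```text
gripper_width: 33.8
grasp_force: 60.3
gripper_width: 33.3
grasp_force: 60.4
gripper_width: 33.4
grasp_force: 60.5
11.85 [ 434.2 -320.1  350.4] w 33.4 gf 60.5 F [-0.5 -0.7 -1. ] 
j [-0.3  -0.11 -0.76  0.77 -0.34  0.58] 
 [[ 0.619 -0.593  0.516]
 [-0.437 -0.805 -0.401]
 [ 0.653  0.022 -0.757]]
tool delta to target [-24.6 -15.9  18.5]
mid [ 467.2 -345.8  301.9] pin [ 505.9 -375.8  245.1] tilt 49.22984205375368
side mid px [468.06603042 117.51052177] pin px [451.68058829 129.18904222]
top mid px [549.47006948 292.58363899] pin px [553.94063089 269.34188238]
```

View pics/m5.png

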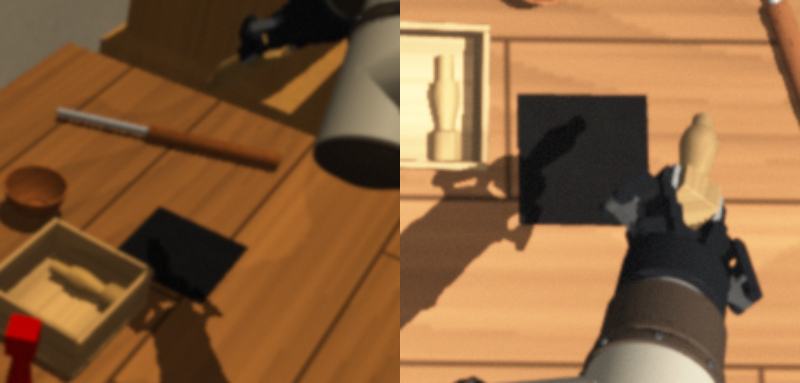

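In the top half the pin tip is at (703,120), full image (554,269). That matches the projected (554,269), so the leg lies along the tool axis. I need about 4° more slant and a shift of roughly 19 mm.

```bash
python3 -m pendant '[[0,0,0,0,2.1,0,0.02],[0,0,0,0,2.1,0,0.02],[-0.006,-0.009,0.001,0,0,0,0.02],[-0.006,-0.009,0.001,0,0,0,0.02],[0,0,0,0,0,0,0.02],[0,0,0,0,0,0,0.02],[0,0,0,0,0,0,0.02]]'|tail -2
cat > m.py <<'E'
from bench import arm
from h import *
s=arm.read_state();z=R.from_quat(s["ee_rot"]).as_matrix()[:,2];p=np.array(s["position"])
print(s["clock"],"mid",(p+64*z).round(1),"pin",(p+139*z).round(1),"tilt",np.degrees(np.arcsin(-z[2])),"tool delta",(R.from_quat(s["ee_rot"]).inv().apply([475-(p+64*z)[0],-330-(p+64*z)[1],0])).round(1),np.round(s["joint_vel"],3),s["joints"][4])
E
python3 m.py
```

```text
gripper_width: 33.8
grasp_force: 60.8
12.65 mid [ 478.  -328.8  302. ] pin [ 519.6 -360.9  248.6] tilt 45.42526966303215 tool delta [-1.2  2.7 -1.1] [-0.003 -0.003 -0.012  0.014  0.004 -0.009] -0.1611261810376187
```

```bash
python3 -m pendant '[[0,0,0,0,-1,0,0.02],[0.014,0.001,-0.015,0,0,0,0.02],[0.014,0.001,-0.015,0,0,0,0.02],[0,0,0,0,0,0,0.02],[0,0,0,0,0,0,0.02],[0,0,0,0,0,0,0.02]]'|tail -2
python3 m.py
```

```text
gripper_width: 33.3
grasp_force: 60.9
13.25 mid [ 474.7 -328.6  339.6] pin [ 515.4 -360.2  285.1] tilt 46.62953643836933 tool delta [0.7 1.  0.7] [-0.006  0.003 -0.007 -0.002 -0.001  0.005] -0.39218839088887975
```

```bash
python3 -m pendant '[[0,0.001,0,0,1,0,0.02],[0,0,0,0,0,0,0.02],[0,0,0,0,0,0,0.02]]'|tail -2
python3 m.py
python3 - <<'E'
from bench import arm
import cv2
cv2.imwrite("pics/top6.png",arm.get_image("top")["image"][:,:,::-1])
E
```

```text
gripper_width: 33.6
grasp_force: 60.9
13.55 mid [ 474.6 -330.3  340.8] pin [ 516.1 -362.5  287.2] tilt 45.62133964392889 tool delta [ 0.1 -0.5  0.1] [ 0.005 -0.     0.018 -0.002  0.002 -0.001] -0.35797270180432694
```

View pics/top6.png

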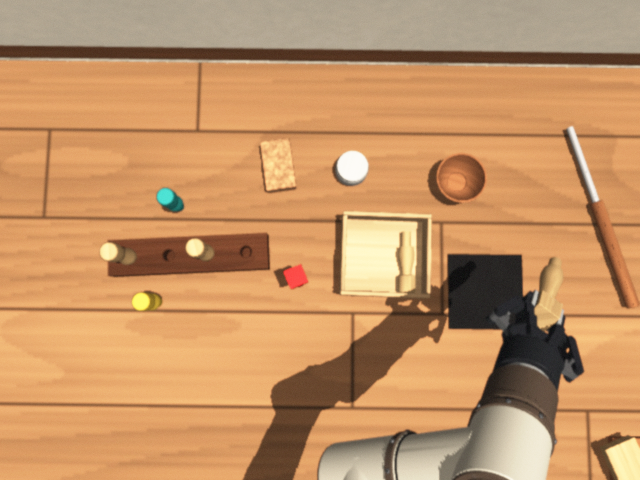

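The short leg is in the box at (406,262). Both good legs stand at (112,252) and (195,248), and the look-alikes and bystanders have not moved. The square leg is held with its pin end at (554,266). I'm handing in.

```bash
python3 -c "
from bench import arm
print(arm.job_done())"
```

```text
the job is handed in; nothing more can be done
None
```

Job handed in: the short leg lies in the offcut box, and the square-headed leg is held with its middle over the mat's centre, slanted about 45° with the pin end lower and roughly 28 cm above the bench; the good legs still stand in the rack and nothing else was moved.

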